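Centre the pot on the banding wheel and bring up the stop

TASK

The clay pot stands off-centre on the banding wheel: push it along the wheel until it stands centred, wholly inside the small red ring. Then push the blue sliding stop in along its slot until its rubber pad rests against the pot, leaving the pot centred. Only push, never lift or tip the pot, leave the beaker, the trimming tool and the lidded jar alone, and finish clear of everything.

Things in the scene. Friction and masses are not known exactly. Their poses are not given: they have to be found in the camera images.
- wheel: Banding wheel (turntable) fixed to the table, it does not turn or move. Aluminium head 280 mm in diameter, 12 mm thick, its flat top 60 mm above the table, on a dark foot. Origin on the table under its centre, z up. The stop's slot runs from the rim towards the centre along the wheel's own -y half; the direction of the wheel (yaw) varies.
- wheel_center (a point): Centre of the head's top face, 60 mm above the table, marked by a red dot 10 mm across and the small red ring around it, 116 mm inside diameter (the larger grey rings do not matter). Axes as the wheel's.
- pot: Clay-brown round open pot, rigid, 100 mm in diameter and 48 mm high, wall 6 mm, floor 7 mm thick, about 0.3 to 0.65 kg, standing upright and loose on the wheel; slides on it with friction. Origin at the centre of its underside. It starts on the half of the wheel away from the stop, 30 to 80 mm off-centre.
- stop (a joint): Travel (m) of the sliding stop towards the wheel's centre, 0 = fully out, at most 0.072. The pad face is 0.115 m minus this value from the wheel's centre; against a centred pot it reads about 0.065. It takes about 2 N to slide and stays where it is left; it slides only along the wheel's own y axis (+y is inwards). Starts between 0 and 0.025.
- stop_pad (a point): Middle of the stop's flat black rubber pad face, which looks to the wheel's centre (wheel's own +y), 20 mm above the head. Axes as the wheel's. The stop is a blue block lying behind this point (to -y): 25 mm long along the slot, 40 mm wide, top 39 mm above the head (small screw head to 45 mm). The pad touches the pot when the pot's axis is 50 mm from the face.
- beaker: Blue ceramic beaker, 68 mm in diameter, 85 mm high, on the table beside the wheel; not to be disturbed. Origin at the centre of its underside.
- trimmer: Trimming tool with a round wooden handle 130 mm long, 14 mm thick, and a wire loop to +x, lying on the table; not to be disturbed. Origin under the middle of the handle, x along it.
- jar: Small lidded jar of pinkish fired clay, 64 mm in diameter, 80 mm high, on the table; not to be disturbed. Origin at the centre of its underside.
Not all that is in view belongs to the job. Of the things that look like the pot, the middle-sized one is meant.

How it is judged:
By the outcome, as a careful person would: the job done as asked, in the order asked, and still so for the second after the job is handed in, with the robot touching nothing.
It also fails if it takes over 58 s, if anything falls off the work surface, if the arm or the gripper's body presses on something with over 40 N, if the wrist force passes 120 N, or if a joint passes its speed limit or range.

ROBOT

A 6-joint arm with a two-finger parallel gripper is mounted at the origin on the work surface. World frame = base frame: x ahead of the robot, y to its left, z up, the work surface at z = 0. Lengths are in m, angles in rad, forces in N, time in s.
With the tool pointing down it reaches from about 0.35 to 0.775 m from the base axis. Payload 5.5 kg.
Tool frame: the origin (TCP) lies at the very end of the fingers, on their centre line; the grasp point (between the pads) lies 19 mm behind it; z points along the fingers, y is the line along which they close (so a half turn about z gives the same grasp; the last joint's range is limited). The gripper opens to 85 mm and grips with 20 to 120 N. Pads are 22 mm wide; open, the fingers measure 114 mm over their backs; the gripper's body (76 mm by 85 mm) begins 54 mm behind the grasp point. The pads swing forward as they close: fully open they stand 13 mm farther back than shut.
Start: joints at [1.1, 0.313, 0.046, 1.304, 0, 1.431], TCP at [0.187, 0.544, 0.231] pointing down, gripper open.
Joint ranges: [-2.76, 2.76], [-0.86, 1.69], [-1.03, 1.26], [-2.2, 2.34], [-1.47, 1.5], [-3.14, 3.14]. Speed limits (rad/s): [2.57, 2.57, 3.14, 3.14, 3.14, 3.14].

INTERFACE

Orientations are given as a unit quaternion [w, x, y, z].
In Python, from workcell import get_state, read_camera, calibration, hand_in gives the robot as it stands.
- The arm moves only by the tool drive_tool, never from a script. Its argument "deltas" is a list that holds one entry, the list of rows, each a list of 7 numbers: the closure in counts, from 0 (fully open) to 255 (shut), then the shift along the tool's x, y, z in m, then the turn, a rotation vector about the tool's x, y, z in degrees. A call has 1 to 12 rows; each row is the pose to reach, as a shift and turn from the pose commanded when the call began, along the tool's axes at that moment; what a row does not reach only later rows make up. A row lasts 1/8 s, in which the tool goes at most 62.5 mm and 10.7 degrees, less where a joint would pass 70% of its speed; a pose out of reach is approached as far as the arm can. A call with a gripper value outside its range is refused whole. The fingers move at their own pace and stop on an object; "newtons" is the grip in N (left out, the last holds). Time passes only in rows, so rows that repeat a pose let the fingers close. It gives the time, the measured TCP pose, the force, the opening and the grip force at its end, in the units of the state.
- get_state(): the state, without advancing time (a new reading comes with each control period).
- read_camera(name): name is "side" or "top"; returns (picture, depth): 480x640x3 uint8, red, green, blue; 480x640 float32, m along the optical axis (not along the pixel's ray), 0 where there is no reading.
- calibration(name): a dict with "mtx" (3x3 intrinsics, pixels), "k1" (the pictures are not rectified: a ray, as slopes to the right and down, at radius r is drawn at 1 + k1 r^2 times it, then the intrinsics apply), "world_from_camera" (4x4, takes a point from camera to world coordinates). Camera axes: x right, y up, looking along -z (the intrinsics and any distortion apply to the point x, -y, -z); pixel columns grow to the right and rows downward; lengths in m; the calibration is good to about 2 mm. A picture is of the moment at which its call begins. calibration takes no time and is no camera call.
- hand_in(): hands the job in; it is judged then, once.
The state is a dict: "clock": time; "joint_pos": joint angles; "qvel": joint speeds; "tau": joint torques, N m; "tcp_pos": TCP position; "orientation": TCP orientation; "wrist_force": force on the tool from outside, world axes, zero at the start; "ft_torque": the same for the moment, N m; "finger_gap": finger opening in m; "grip_force": force on a finger pad.
Only numpy, scipy, OpenCV 4.12 (cv2) and the standard library are available. Lean on these libraries where they do the work, as an engineer would, in place of code of your own. Each camera call takes 0.05 s, during which the arm holds its last target. There are 200 camera calls.

## Working session

There is one attempt and no reset: what is moved stays moved. The work goes in short steps, Python scripts to look and compute and a tool call to move; the robot and the scene stay as the last step left them, time stands still between calls to the robot, and variables do not carry over. Pictures are saved under pics/ and viewed, at most 10 in all, crops included, and the job is handed in when it is done.

Besides the shell and the picture viewer there is one more tool, called after "Emit:" as name(argument=value, ...), one argument or row to a line, values as JSON. drive_tool: Moves the arm, as the interface text tells. Its arguments: {"type":"object","properties":{"deltas":{"type":"array","items":{"type":"array","items":{"type":"array","items":{"type":"number"}}}},"newtons":{"type":"number"}},"required":["deltas"]}

```bash
mkdir -p pics; cat > h.py <<'E'
import numpy as np, cv2
from workcell import *
def ray(name,u,v):
    c=calibration(name);K=np.array(c["mtx"]);T=np.array(c["world_from_camera"])
    d=np.array([c["k1"],0,0,0,0],float)
    p=cv2.undistortPoints(np.array([[[u,v]]],float),K,d)[0,0]
    return T[:3,3],T[:3,:3]@np.array([p[0],-p[1],-1.])
def onplane(name,u,v,z):
    o,r=ray(name,u,v);return o+r*(z-o[2])/r[2]
def fromdepth(name,u,v,D):
    o,r=ray(name,u,v);return o+r*D[int(v),int(u)]
E
python3 - <<'E'
from h import *
for n in("side","top"):
    im,d=read_camera(n);cv2.imwrite(f"pics/{n}0.png",im[:,:,::-1]);np.save(f"{n}0.npy",d)
    print(n,calibration(n))
s=get_state();print(s)
E
```

```text
side {'mtx': array([[434.73170189,   0.        , 316.86029984],
       [  0.        , 434.73170189, 239.81394537],
       [  0.        ,   0.        ,   1.        ]]), 'k1': -0.1007542515218701, 'world_from_camera': array([[ 0.65906838,  0.40579446, -0.6332138 ,  0.07351906],
       [-0.75172516,  0.32946825, -0.57127923, -0.43342514],
       [-0.02319811,  0.85251483,  0.52218801,  0.51316197],
       [ 0.        ,  0.        ,  0.        ,  1.        ]])}
top {'mtx': array([[474.48877852,   0.        , 319.14299087],
       [  0.        , 474.48877852, 237.9409337 ],
       [  0.        ,   0.        ,   1.        ]]), 'k1': -0.012866060992714357, 'world_from_camera': array([[-0.02288087,  0.99171726, -0.1263857 ,  0.46152887],
       [-0.99963674, -0.02089396,  0.01702457,  0.06668317],
       [ 0.01424286,  0.12672932,  0.99183508,  1.04530994],
       [ 0.        ,  0.        ,  0.        ,  1.        ]])}
{'clock': 0.1, 'joint_pos': array([ 1.10040143e+00,  3.13914456e-01,  4.50954373e-02,  1.30359833e+00,
       -2.00225144e-06,  1.43122378e+00]), 'qvel': array([ 0.00128094, -0.00173498,  0.00347487, -0.00012179,  0.001059  ,
       -0.00042375]), 'tau': array([ 1.80408853e-03, -4.81724811e+01,  2.99243993e+01,  1.27545709e-02,
       -2.60320030e-04, -2.02179436e-06]), 'tcp_pos': array([0.18655944, 0.54341499, 0.23050537]), 'orientation': array([-2.42424018e-04,  1.64657854e-01,  9.86350412e-01, -7.73409949e-04]), 'wrist_force': array([-0.39186714, -0.2742899 , -0.11942182]), 'ft_torque': array([-0.00191691,  0.04466182, -0.01832006]), 'grip_force': 0.0, 'finger_gap': 0.08493647170607119}
```

View pics/top0.png

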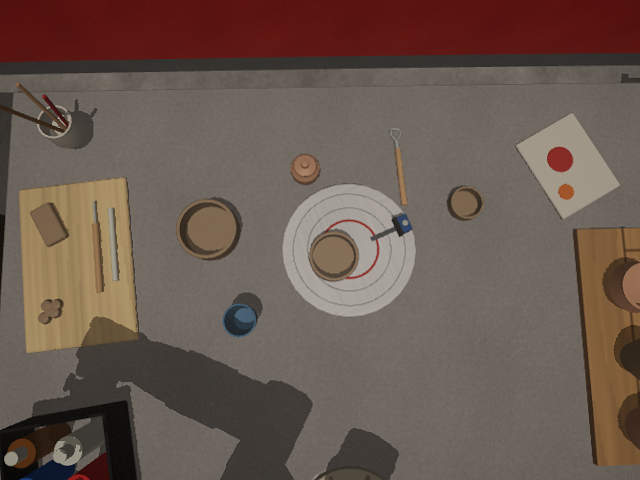

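View pics/side0.png

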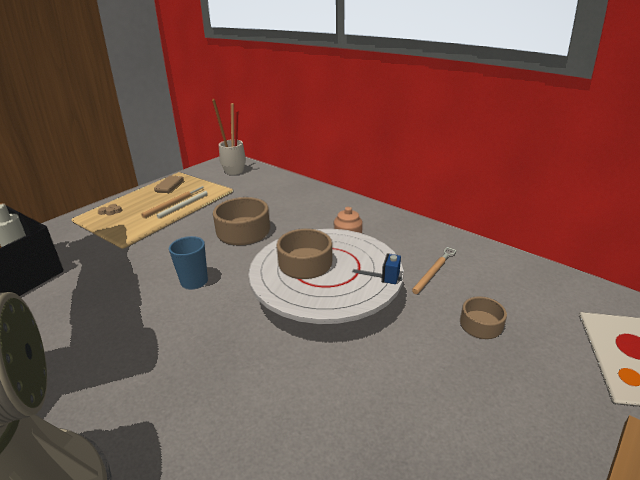

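The top view shows three brown pots: large at (208,229), middle at (333,257) on the wheel, and small at (465,202). The middle one is the one meant. The stop is at (402,224), the beaker at (240,320), the jar at (305,168) and the trimmer at (401,170). Next I measure them and check one close crop.

```bash
cat >> h.py <<'E'
def circ(P):
    A=np.c_[2*P[:,:2],np.ones(len(P))];s=np.linalg.lstsq(A,(P[:,:2]**2).sum(1),rcond=None)[0]
    return s[:2],np.sqrt(s[2]+s[0]**2+s[1]**2)
def rfit(P,n=5):
    for _ in range(n):
        c,r=circ(P);e=abs(np.hypot(*(P[:,:2]-c).T)-r);P=P[e<max(2*np.median(e),.0015)]
    return c,r,len(P)
def proj(n,uv,z): return np.array([onplane(n,u,v,z) for u,v in uv])
def measure(im,d,n="top"):
    """wheel centre by red ring, pot by points from depth near rim height"""
    hsv=cv2.cvtColor(im,cv2.COLOR_RGB2HSV);out={}
    vv,uu=np.mgrid[180:320,278:420];uv=np.c_[uu.ravel(),vv.ravel()]
    h=hsv[uv[:,1],uv[:,0]].astype(int)
    red=((h[:,0]<5)|(h[:,0]>174))&(h[:,1]>150)&(h[:,2]>90)
    P=proj(n,uv[red],.06);out["ring"]=rfit(P)
    W=np.array([fromdepth(n,u,v,d) for u,v in uv])
    m=(abs(W[:,2]-.108)<.006)
    out["rimz"]=np.median(W[m,2]);
    brown=(h[:,0]>6)&(h[:,0]<22)&(h[:,1]>70)
    msk=np.zeros(im.shape[:2],np.uint8);msk[uv[brown][:,1],uv[brown][:,0]]=255
    c=max(cv2.findContours(msk,0,1)[0],key=cv2.contourArea)
    out["potrim_d"]=rfit(W[m&brown]);out["potcontour"]=rfit(proj(n,c[:,0],.108))
    blue=(h[:,0]>95)&(h[:,0]<130)&(h[:,1]>120)
    B=W[blue&(W[:,2]>.09)&(W[:,2]<.11)];out["blue_top"]=(B.mean(0),len(B))
    sl=(h[:,2]<110)&(h[:,1]<60)&(abs(W[:,2]-.06)<.012)
    out["dark"]=(proj(n,uv[sl],.06).mean(0)[:2],sl.sum())
    return out
E
python3 - <<'E'
from h import *
np.set_printoptions(precision=4,suppress=True)
im=cv2.imread("pics/top0.png")[:,:,::-1].copy();d=np.load("top0.npy")
for k,v in measure(im,d).items():print(k,v)
hsv=cv2.cvtColor(im,cv2.COLOR_RGB2HSV)
m=((hsv[:,:,1]<25)&(hsv[:,:,2]>140)).astype(np.uint8);m[:170]=0;m[330:]=0;m[:,:270]=0;m[:,430:]=0
c=max(cv2.findContours(m,0,1)[0],key=cv2.contourArea);print("head",rfit(proj("top",c[:,0],.06)))
for nm,u,v,z in(("beaker",240,320,.085),("jar",305,166,.08),("trimA",404,203,.01),("trimB",395,131,.01),("stop",401,223,.1),("slotend",372,239,.06),("slotrim",395,229,.06)):print(nm,onplane("top",u,v,z),fromdepth("top",u,v,d))
cv2.imwrite("pics/crop0.png",cv2.resize(im[170:330,270:430,::-1],None,fx=3.7,fy=3.7,interpolation=cv2.INTER_CUBIC))
E
```

```text
Traceback (most recent call last):
  File "h.py", line 27, in measure
    W=np.array([fromdepth(n,u,v,d) for u,v in uv])
                ~~~~~~~~~^^^^^^^^^
  File "h.py", line 11, in fromdepth
    o,r=ray(name,u,v);return o+r*D[int(v),int(u)]
        ~~~^^^^^^^^^^
  File "h.py", line 4, in ray
    c=calibration(name);K=np.array(c["mtx"]);T=np.array(c["world_from_camera"])
ValueError: time passes only in moves, steps and waits
```

Calling calibration thousands of times triggered that error, so I'll cache it.

```bash
sed -i 's/^def ray/import functools\n@functools.lru_cache(None)\ndef cal(n): return calibration(n)\ndef ray/; s/c=calibration(name);K/c=cal(name);K/' h.py
python3 - <<'E'
from h import *
np.set_printoptions(precision=4,suppress=True)
im=cv2.imread("pics/top0.png")[:,:,::-1].copy();d=np.load("top0.npy")
for k,v in measure(im,d).items():print(k,v)
hsv=cv2.cvtColor(im,cv2.COLOR_RGB2HSV)
m=((hsv[:,:,1]<25)&(hsv[:,:,2]>140)).astype(np.uint8);m[:170]=0;m[330:]=0;m[:,:270]=0;m[:,430:]=0
c=max(cv2.findContours(m,0,1)[0],key=cv2.contourArea);print("head",rfit(proj("top",c[:,0],.06)))
for nm,u,v,z in(("beaker",240,320,.085),("jar",305,166,.08),("trimA",404,203,.01),("trimB",395,131,.01),("stop",401,223,.1),("slotend",372,239,.06),("slotrim",395,229,.06)):print(nm,onplane("top",u,v,z),fromdepth("top",u,v,d))
cv2.imwrite("pics/crop0.png",cv2.resize(im[170:330,270:430,::-1],None,fx=3.7,fy=3.7,interpolation=cv2.INTER_CUBIC))
E
```

```text
ring (array([ 0.5634, -0.0114]), np.float64(0.060507241758415056), 119)
rimz 0.10755383470755797
potrim_d (array([0.5456, 0.0227]), np.float64(0.04617745589599977), 298)
potcontour (array([0.545 , 0.0232]), np.float64(0.04805995529460284), 130)
blue_top (array([ 0.6077, -0.1223,  0.099 ]), 97)
dark (array([ 0.598 , -0.0625]), np.int64(208))
head (array([ 0.5628, -0.0114]), np.float64(0.13768027998269405), 288)
beaker [0.4224 0.2117 0.085 ] [0.4191 0.2238 0.0048]
jar [0.7368 0.0762 0.08  ] [0.7375 0.0762 0.0775]
trimA [ 0.6679 -0.1419  0.01  ] [ 0.6672 -0.1412  0.0134]
trimB [ 0.8348 -0.1291  0.01  ] [ 0.8376 -0.1305  0.0022]
stop [ 0.609  -0.1158  0.1   ] [ 0.6089 -0.1157  0.1004]
slotend [ 0.5825 -0.061   0.06  ] [ 0.5826 -0.0611  0.0591]
slotrim [ 0.6027 -0.1103  0.06  ] [ 0.6018 -0.1091  0.0665]
```

View pics/crop0.png

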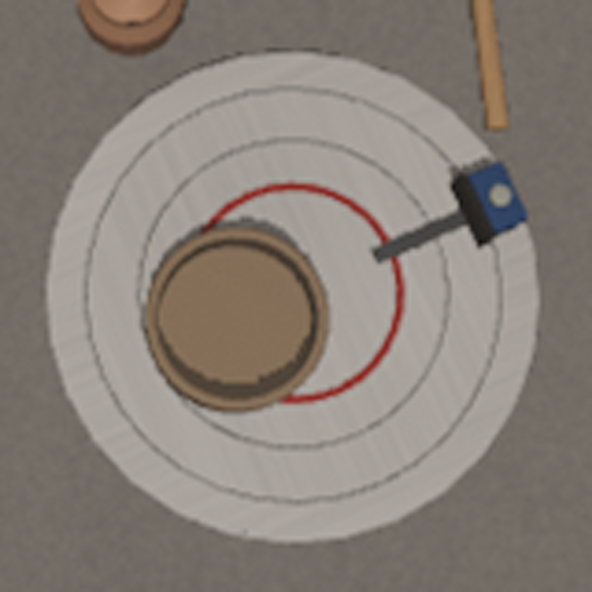

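The crop shows the middle pot overlapping the red ring at its lower left. The pad and slot run at upper right and the trimmer end lies just beyond the stop. I take the wheel centre as (0.563,-0.0115), the pot as (0.545,0.023), and inward +y at about 112.5°. I'll push the pot with the two half-open fingers as a cradle, starting by moving above the far side of the pot.

Emit:
drive_tool(
  deltas=[
    [[105, -0.05, -0.036, 0, 0, 0, 5], [105, -0.1, -0.071, 0, 0, 0, 10], [105, -0.15, -0.107, 0, 0, 0, 15], [105, -0.2, -0.142, 0, 0, 0, 20], [105, -0.25, -0.178, 0, 0, 0, 25], [105, -0.3, -0.214, 0, 0, 0, 30], [105, -0.35, -0.249, 0, 0, 0, 35], [105, -0.4, -0.285, 0, 0, 0, 40], [105, -0.43, -0.306, 0, 0, 0, 43.4], [105, -0.45, -0.32, 0, 0, 0, 43.4], [105, -0.45, -0.32, 0, 0, 0, 43.4], [105, -0.45, -0.32, 0, 0, 0, 43.4]],
  ],
  newtons=20,
)

```text
clock: 1.6
tcp_pos: [0.5077, 0.0954, 0.231]
orientation: [-0.001, 0.518, 0.856, -0.0]
wrist_force: [-0.5, 0.5, -0.6]
finger_gap: 0.0505
grip_force: 0.0
```

Emit:
drive_tool(
  deltas=[
    [[105, 0, 0, 0.05, 0, 0, 0], [105, 0, 0, 0.1, 0, 0, 0], [105, 0, 0, 0.14, 0, 0, 0], [105, 0, 0, 0.155, 0, 0, 0], [105, 0, 0, 0.155, 0, 0, 0]],
  ],
)

```text
clock: 2.22
tcp_pos: [0.5077, 0.0958, 0.0761]
orientation: [-0.001, 0.517, 0.856, -0.0]
wrist_force: [1.0, 0.3, 0.6]
finger_gap: 0.0501
grip_force: 0.0
```

```bash
python3 - <<'E'
from h import *
im,d=read_camera("side");cv2.imwrite("pics/s1.png",im[150:350,150:450,::-1].repeat(2,0).repeat(2,1))
print(get_state()["tcp_pos"],get_state()["wrist_force"])
E
```

```text
[0.50882449 0.09559377 0.07723207] [0.91313341 0.25617527 0.74406543]
```

View pics/s1.png

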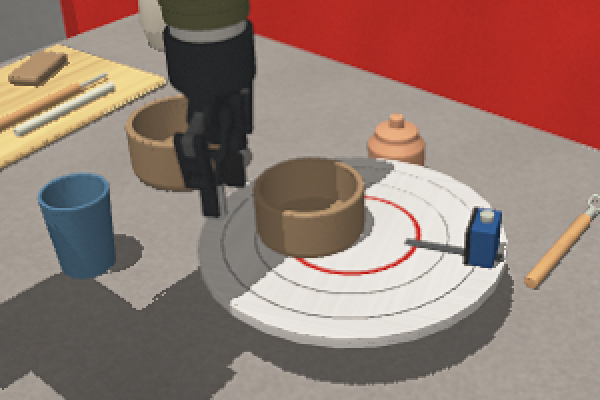

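The fingers are beside the pot on the far side, clear of the beaker. Now I push slowly, stopping short of centre.

Emit:
drive_tool(
  deltas=[
    [[105, -0.01, 0, 0, 0, 0, 0], [105, -0.016, 0, 0, 0, 0, 0], [105, -0.02, 0, 0, 0, 0, 0], [105, -0.024, 0, 0, 0, 0, 0], [105, -0.028, 0, 0, 0, 0, 0], [105, -0.032, 0, 0, 0, 0, 0], [105, -0.037, 0, 0, 0, 0, 0], [105, -0.042, 0, 0, 0, 0, 0], [105, -0.047, 0, 0, 0, 0, 0], [105, -0.052, 0, 0, 0, 0, 0], [105, -0.055, 0, 0, 0, 0, 0], [105, -0.055, 0, 0, 0, 0, 0]],
  ],
)

```text
clock: 3.78
tcp_pos: [0.5333, 0.0471, 0.0762]
orientation: [-0.001, 0.517, 0.856, 0.0]
wrist_force: [-2.9, 4.3, 2.7]
finger_gap: 0.0504
grip_force: 2.7
```

```bash
cat > m.py <<'E'
from h import *
import sys
np.set_printoptions(precision=4,suppress=True)
im,d=read_camera("top");cv2.imwrite("pics/%s.png"%sys.argv[1],cv2.resize(im[170:330,270:430,::-1],None,fx=3.7,fy=3.7))
for k,v in measure(im,d).items():print(k,v)
s=get_state();print(s["tcp_pos"],s["wrist_force"])
E
python3 m.py t2
```

```text
ring (array([ 0.5608, -0.0653]), np.float64(0.00804435010907476), 8)
rimz 0.10460003403851303
potrim_d (array([0., 0.]), np.float64(0.0), 0)
potcontour (array([ 0.6711, -0.1187]), np.float64(0.017473224079425725), 58)
blue_top (array([ 0.6078, -0.1223,  0.099 ]), 104)
dark (array([ 0.6634, -0.0229]), np.int64(433))
[0.5333 0.0471 0.0762] [-2.0379  4.7516  3.4955]
  return _methods._mean(a, axis=axis, dtype=dtype,
  ret = ret.dtype.type(ret / rcount)
```

View pics/t2.png

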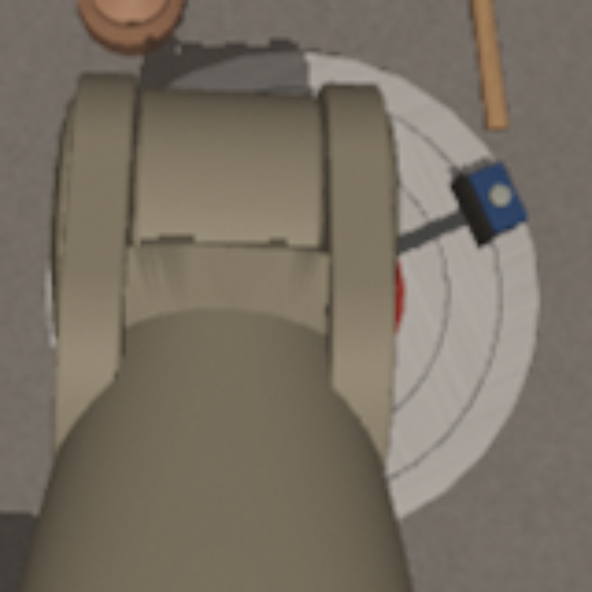

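The arm hides the pot from the top camera, so I'll use the side camera and check its bias against the first picture.

```bash
cat > ms.py <<'E'
from h import *
import sys
np.set_printoptions(precision=4,suppress=True)
def side(im,d):
    hsv=cv2.cvtColor(im,cv2.COLOR_RGB2HSV).astype(int)
    vv,uu=np.mgrid[200:330,230:420];uv=np.c_[uu.ravel(),vv.ravel()];h=hsv[uv[:,1],uv[:,0]]
    W=np.array([fromdepth("side",u,v,d) for u,v in uv])
    near=np.hypot(W[:,0]-.56,W[:,1]+.005)<.115
    br=(h[:,0]>6)&(h[:,0]<22)&(h[:,1]>70)&near
    top=br&(abs(W[:,2]-.107)<.003)
    # outer wall facing the camera
    P=W[br&(W[:,2]>.068)&(W[:,2]<.1)];
    o=cal("side")["world_from_camera"][:2,3];c,r,n=rfit(W[top])
    f=P[((P[:,:2]-c)@(o-c))/np.linalg.norm(o-c)>0.015]
    red=((h[:,0]<5)|(h[:,0]>174))&(h[:,1]>150)&(h[:,2]>60)&near
    print("rim",c,r,n,"wall",rfit(f),"ring",rfit(proj("side",uv[red],.06)))
    blue=(h[:,0]>95)&(h[:,0]<130)&(h[:,1]>120)
    b=W[blue&(W[:,2]>.096)&(W[:,2]<.102)&(W[:,0]>.5)];print("stop top",b.mean(0),len(b))
side(cv2.imread("pics/side0.png")[:,:,::-1].copy(),np.load("side0.npy"))
if len(sys.argv)>1:
    im,d=read_camera("side");cv2.imwrite("pics/%s.png"%sys.argv[1],im[150:350,150:450,::-1].repeat(2,0).repeat(2,1));side(im,d)
E
python3 ms.py s2
```

```text
rim [0.5431 0.0225] 0.04634928430480642 270 wall (array([0.5449, 0.0238]), np.float64(0.04925650156324148), 722) ring (array([ 0.5649, -0.0093]), np.float64(0.0607083735036341), 104)
stop top [ 0.6029 -0.1256  0.0988] 103
rim [ 0.5567 -0.0022] 0.04621782345991063 250 wall (array([ 0.5586, -0.0002]), np.float64(0.04939579738996225), 723) ring (array([ 0.5647, -0.0092]), np.float64(0.06074398094103526), 117)
stop top [ 0.6028 -0.1259  0.0987] 108
```

About 10.7 mm remains along the push line, and the geometry agrees.

Emit:
drive_tool(
  deltas=[
    [[105, -0.004, 0, 0, 0, 0, 0], [105, -0.007, 0, 0, 0, 0, 0], [105, -0.01, 0, 0, 0, 0, 0], [105, -0.011, 0, 0, 0, 0, 0], [105, -0.011, 0, 0, 0, 0, 0], [105, 0.0, 0, 0, 0, 0, 0], [105, 0.03, 0, 0, 0, 0, 0], [105, 0.05, 0, 0, 0, 0, 0], [105, 0.05, 0, 0, 0, 0, 0]],
  ],
)

```text
clock: 5.0
tcp_pos: [0.5099, 0.0918, 0.0763]
orientation: [0.0, 0.517, 0.856, -0.0]
wrist_force: [-0.0, -0.3, 0.2]
finger_gap: 0.0499
grip_force: 0.0
```

```bash
python3 ms.py s3
```

```text
rim [0.5431 0.0225] 0.04634928430480642 270 wall (array([0.5449, 0.0238]), np.float64(0.04925650156324148), 722) ring (array([ 0.5649, -0.0093]), np.float64(0.0607083735036341), 104)
stop top [ 0.6029 -0.1256  0.0988] 103
rim [ 0.5619 -0.0119] 0.04645463428223927 251 wall (array([ 0.5636, -0.01  ]), np.float64(0.04934637115879583), 714) ring (array([ 0.5646, -0.0095]), np.float64(0.06047493005741064), 132)
stop top [ 0.6029 -0.1256  0.0987] 103
```

The pot is centred within about 2 mm. Next I lift, close the fingers and go round behind the stop.

Emit:
drive_tool(
  deltas=[
    [[105, 0, 0, -0.06, 0, 0, 0], [180, 0, 0, -0.12, 0, 0, 0], [255, -0.03, -0.002, -0.13, 0, 0, 0], [255, -0.09, -0.006, -0.13, 0, 0, 2], [255, -0.15, -0.01, -0.13, 0, 0, 4], [255, -0.21, -0.014, -0.13, 0, 0, 5.8], [255, -0.26, -0.017, -0.13, 0, 0, 5.8], [255, -0.288, -0.018, -0.13, 0, 0, 5.8], [255, -0.288, -0.018, -0.13, 0, 0, 5.8], [255, -0.288, -0.018, -0.13, 0, 0, 5.8]],
  ],
)

```text
clock: 6.3
tcp_pos: [0.6281, -0.1729, 0.206]
orientation: [-0.0, 0.561, 0.828, -0.0]
wrist_force: [-0.8, 0.6, -0.3]
finger_gap: -0.0003
grip_force: 0.0
```

```bash
python3 m.py t3 2>/dev/null
```

```text
ring (array([ 0.5633, -0.0116]), np.float64(0.06038454811784994), 158)
rimz 0.10759085099514942
potrim_d (array([ 0.5643, -0.011 ]), np.float64(0.04644603820029962), 350)
potcontour (array([ 0.5634, -0.0106]), np.float64(0.04872946871760939), 124)
blue_top (array([ 0.6115, -0.1239,  0.0985]), 10)
dark (array([ 0.5294, -0.0636]), np.int64(1783))
[ 0.6281 -0.1723  0.2063] [-0.3288  0.5139  0.745 ]
```

View pics/t3.png

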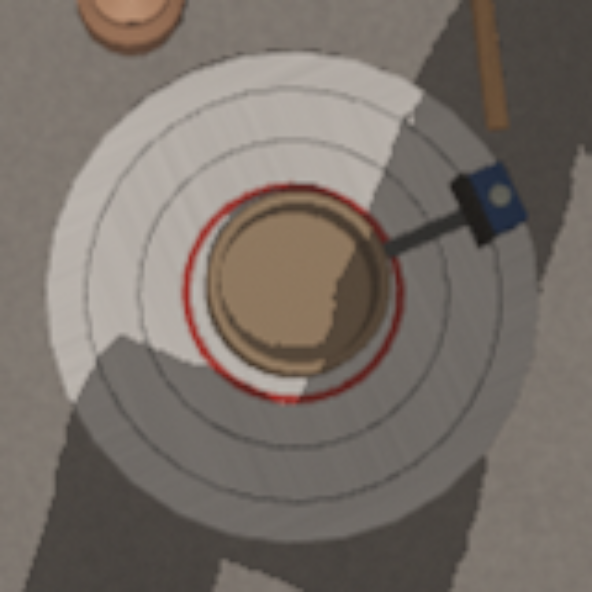

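The pot is centred to about 1 mm, inside the red ring. Now I descend behind the stop and push it most of the way.

Emit:
drive_tool(
  deltas=[
    [[255, 0, 0, 0.05, 0, 0, 0], [255, 0, 0, 0.1, 0, 0, 0], [255, 0, 0, 0.13, 0, 0, 0], [255, 0, 0, 0.13, 0, 0, 0], [255, 0.015, 0, 0.13, 0, 0, 0], [255, 0.025, 0, 0.13, 0, 0, 0], [255, 0.033, 0, 0.13, 0, 0, 0], [255, 0.042, 0, 0.13, 0, 0, 0], [255, 0.052, 0, 0.13, 0, 0, 0], [255, 0.062, 0, 0.13, 0, 0, 0], [255, 0.07, 0, 0.13, 0, 0, 0], [255, 0.072, 0, 0.13, 0, 0, 0]],
  ],
)

```text
clock: 7.85
tcp_pos: [0.6014, -0.1054, 0.0762]
orientation: [-0.0, 0.56, 0.828, -0.0]
wrist_force: [0.5, -2.7, 1.8]
finger_gap: -0.0002
grip_force: 1.0
```

```bash
python3 ms.py s4;python3 m.py t4 2>/dev/null
```

```text
rim [0.5431 0.0225] 0.04634928430480642 270 wall (array([0.5449, 0.0238]), np.float64(0.04925650156324148), 722) ring (array([ 0.5649, -0.0093]), np.float64(0.0607083735036341), 104)
stop top [ 0.6029 -0.1256  0.0988] 103
rim [ 0.5617 -0.0117] 0.04659293374328839 247 wall (array([ 0.5638, -0.01  ]), np.float64(0.04937751210965525), 723) ring (array([ 0.5645, -0.0095]), np.float64(0.06051492859977082), 118)
stop top [ 0.5837 -0.0887  0.0987] 74
ring (array([ 0.5634, -0.0116]), np.float64(0.06044449378915666), 99)
rimz 0.10751572752409089
potrim_d (array([ 0.5642, -0.011 ]), np.float64(0.046397404926295745), 374)
potcontour (array([ 0.5635, -0.0105]), np.float64(0.04869936924239913), 123)
blue_top (array([ 0.5828, -0.0897,  0.0988]), 7)
dark (array([ 0.5142, -0.0237]), np.int64(4692))
[ 0.6012 -0.1054  0.076 ] [-0.2904 -0.1778  0.6914]
```

View pics/s4.png

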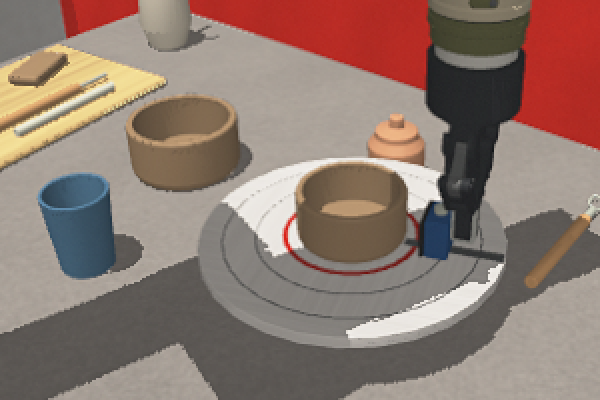

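About 15 mm is left. I'll advance slowly.

Emit:
drive_tool(
  deltas=[
    [[255, 0.004, 0, 0, 0, 0, 0], [255, 0.008, 0, 0, 0, 0, 0], [255, 0.011, 0, 0, 0, 0, 0], [255, 0.013, 0, 0, 0, 0, 0]],
  ],
)

```text
clock: 8.45
tcp_pos: [0.5964, -0.0938, 0.076]
orientation: [-0.0, 0.56, 0.828, -0.0]
wrist_force: [-1.1, -1.7, -1.3]
finger_gap: 0.0001
grip_force: 1.0
```

```bash
python3 ms.py s5|tail -2;python3 m.py t5 2>/dev/null
```

```text
rim [ 0.5618 -0.0117] 0.04623239271997807 266 wall (array([ 0.5638, -0.0098]), np.float64(0.049554509271589525), 723) ring (array([ 0.5644, -0.0094]), np.float64(0.060458878263323745), 96)
stop top [ 0.5794 -0.0773  0.0987] 78
ring (array([ 0.5634, -0.0114]), np.float64(0.060273043697526396), 95)
rimz 0.10742841364574046
potrim_d (array([ 0.5642, -0.0112]), np.float64(0.046499249778796804), 382)
potcontour (array([ 0.5636, -0.0107]), np.float64(0.04884246680306827), 127)
blue_top (array([ 0.588 , -0.0721,  0.0991]), 5)
dark (array([ 0.5122, -0.0151]), np.int64(3987))
[ 0.5964 -0.0935  0.0761] [-0.5101 -1.2116 -0.5264]
```

Emit:
drive_tool(
  deltas=[
    [[255, 0.001, 0, 0, 0, 0, 0], [255, 0.002, 0, 0, 0, 0, 0], [255, 0.003, 0, 0, 0, 0, 0]],
  ],
)

```text
clock: 8.93
tcp_pos: [0.5956, -0.0912, 0.0762]
orientation: [-0.0, 0.56, 0.828, -0.0]
wrist_force: [0.1, -2.8, -1.2]
finger_gap: 0.0002
grip_force: 1.0
```

```bash
python3 ms.py s6|tail -2;python3 m.py t6 2>/dev/null|grep -v dark
```

```text
rim [ 0.5615 -0.0118] 0.046354033820554905 261 wall (array([ 0.5638, -0.0099]), np.float64(0.0494895958298996), 693) ring (array([ 0.5643, -0.0094]), np.float64(0.06043836600973522), 95)
stop top [ 0.5776 -0.0751  0.0986] 72
ring (array([ 0.5634, -0.0115]), np.float64(0.06035017985934011), 95)
rimz 0.10763159327977934
potrim_d (array([ 0.5641, -0.011 ]), np.float64(0.046557264338562686), 358)
potcontour (array([ 0.5635, -0.0107]), np.float64(0.04884720273013726), 131)
blue_top (array([ 0.5834, -0.0743,  0.0995]), 3)
[ 0.5956 -0.091   0.0763] [ 0.172  -1.5293 -0.5905]
```

Emit:
drive_tool(
  deltas=[
    [[255, 0.001, 0, 0, 0, 0, 0], [255, 0.002, 0, 0, 0, 0, 0]],
  ],
)

```text
clock: 9.28
tcp_pos: [0.5953, -0.09, 0.0764]
orientation: [0.001, 0.56, 0.828, -0.0]
wrist_force: [-0.1, -5.6, -3.0]
finger_gap: -0.0001
grip_force: 2.8
```

```bash
python3 ms.py s7|tail -2;python3 m.py t7 2>/dev/null|grep -v dark; python3 -c "
import cv2;a=cv2.imread('pics/s7.png')[140:290,280:500];cv2.imwrite('pics/s7c.png',cv2.resize(a[::2,::2],None,fx=7,fy=7,interpolation=2))"
```

```text
rim [ 0.5618 -0.0118] 0.046428459863742264 270 wall (array([ 0.5633, -0.01  ]), np.float64(0.04911616383206961), 684) ring (array([ 0.5644, -0.0094]), np.float64(0.060448473529500064), 96)
stop top [ 0.5766 -0.0742  0.0987] 72
ring (array([ 0.5633, -0.0118]), np.float64(0.0605875472493014), 89)
rimz 0.10757342401359732
potrim_d (array([ 0.564, -0.011]), np.float64(0.046486209618428205), 365)
potcontour (array([ 0.5636, -0.0107]), np.float64(0.04883458775330246), 131)
blue_top (array([ 0.5904, -0.0734,  0.1004]), 2)
[ 0.5953 -0.09    0.0763] [ 0.6339 -5.5265 -2.5235]
```

View pics/s7c.png

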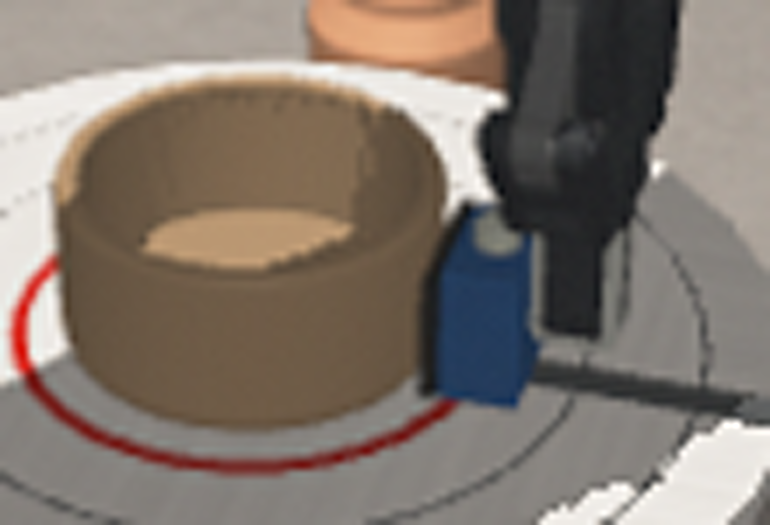

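Force rose from about 2.7 N to 5.6 N, and the picture shows the pad meeting the pot wall. One last 1 mm nudge to be sure, then I back straight off and lift away.

Emit:
drive_tool(
  deltas=[
    [[255, 0.001, 0, 0, 0, 0, 0], [255, 0.001, 0, 0, 0, 0, 0]],
  ],
)

```text
clock: 9.62
tcp_pos: [0.5949, -0.0892, 0.0763]
orientation: [0.001, 0.561, 0.828, -0.0]
wrist_force: [0.7, -4.5, -2.1]
finger_gap: -0.0001
grip_force: 2.6
```

Emit:
drive_tool(
  deltas=[
    [[255, -0.005, 0, 0, 0, 0, 0], [255, -0.03, 0, 0, 0, 0, 0], [255, -0.07, 0, 0, 0, 0, 0], [255, -0.08, 0, -0.04, 0, 0, 0], [255, -0.08, 0, -0.09, 0, 0, 0], [255, -0.1, -0.02, -0.14, 0, 0, 0], [255, -0.15, -0.05, -0.15, 0, 0, 0], [255, -0.2, -0.08, -0.15, 0, 0, 0], [255, -0.2, -0.08, -0.15, 0, 0, 0], [255, -0.2, -0.08, -0.15, 0, 0, 0]],
  ],
)

```text
clock: 10.88
tcp_pos: [0.5946, -0.3047, 0.2259]
orientation: [-0.0, 0.561, 0.828, 0.0]
wrist_force: [0.0, 0.3, -0.2]
finger_gap: -0.0002
grip_force: 0.0
```

```bash
python3 ms.py s8|tail -2;python3 m.py t8 2>/dev/null|grep -v dark
```

```text
rim [ 0.5615 -0.0112] 0.046356848583167395 267 wall (array([ 0.5633, -0.0091]), np.float64(0.049406368169916316), 674) ring (array([ 0.5643, -0.0095]), np.float64(0.0603565282650514), 98)
stop top [ 0.5806 -0.0731  0.0988] 92
ring (array([ 0.5634, -0.0115]), np.float64(0.060330963638037374), 148)
rimz 0.10762438314584372
potrim_d (array([ 0.564 , -0.0105]), np.float64(0.04630382204401634), 414)
potcontour (array([ 0.5632, -0.01  ]), np.float64(0.04881159283912896), 122)
blue_top (array([ 0.5858, -0.0695,  0.0991]), 102)
[ 0.595  -0.3031  0.2261] [0.309  0.6102 0.3556]
```

View pics/t8.png

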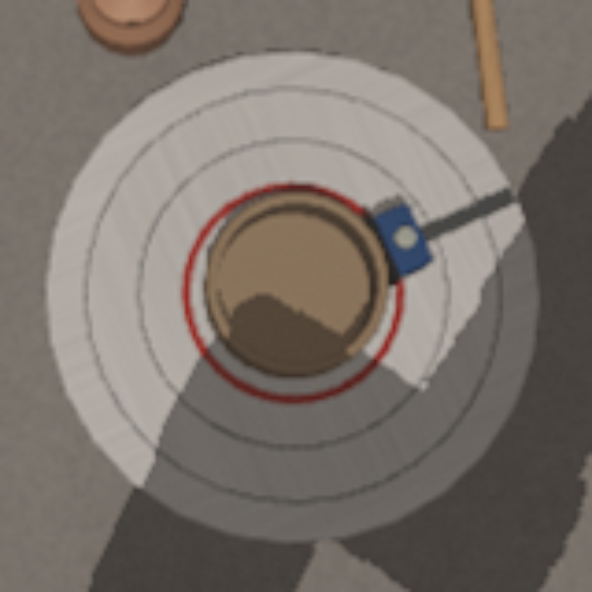

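View pics/s8.png

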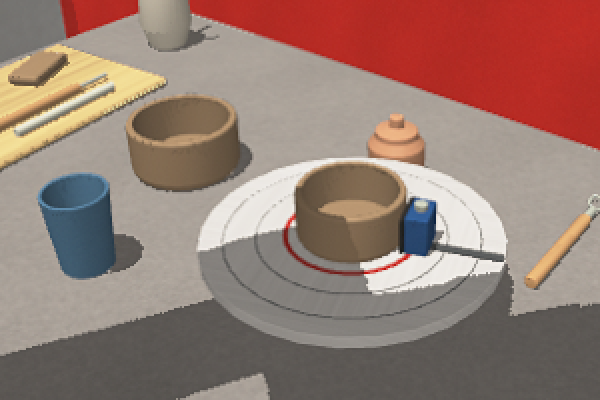

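The pot sits inside the red ring about 1 mm off centre. It moved about 0.7 mm on the last nudge, which confirms pad contact. The beaker, jar and trimmer are where they started and the arm is clear.

```bash
python3 -c "from workcell import *; print(hand_in())"
```

```text
the job is handed in; nothing more can be done
None
```

The job is handed in: the pot stands inside the red ring about 1 mm off centre, the stop's pad rests against it, nothing else was disturbed, and the arm is clear, at about 11 s of the 58 s.

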